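# Sort emptied plant pots into their carrying trays

### The job

Clear the mixed plant pots off the greenhouse bench into the carrying trays: the two square pots go into the tray with square openings, the two wide round pots into the tray with the large round openings, and the slim round pot into the tray with the small round openings (either one). Put one pot to an opening, standing upright and fully down on the opening's floor, let go of them all, and leave the water bottle and the box of plant labels where they are.

Things in the scene. Friction and masses are not known exactly. Their poses are not given: they have to be found in the camera images.
- square_a_centre (a point): Square terracotta-brown plastic plant pot, 50 x 50 mm outside all the way up (a rim that stands out 1 mm runs round the top 8 mm), about 40 g. Open at the top, hollow, thin plastic walls 3 mm thick, 64 mm tall, standing upright on the bench. This point is its centre, half-way up (32 mm above its foot); z is up, x and y are square to its sides. There are two such pots, exactly alike.
- square_b_centre (a point): Square terracotta-brown plastic plant pot, 50 x 50 mm outside all the way up (a rim that stands out 1 mm runs round the top 8 mm), about 40 g. Open at the top, hollow, thin plastic walls 3 mm thick, 64 mm tall, standing upright on the bench. This point is its centre, half-way up (32 mm above its foot); z is up, x and y are square to its sides. There are two such pots, exactly alike.
- round_a_centre (a point): Round terracotta-brown plastic plant pot, the wide kind, 54 mm in diameter (51 mm at the foot), about 40 g. Open at the top, hollow, thin plastic walls 3 mm thick, 64 mm tall, standing upright on the bench. This point is its centre, half-way up (32 mm above its foot); z is up. There are two such pots, exactly alike.
- round_b_centre (a point): Round terracotta-brown plastic plant pot, the wide kind, 54 mm in diameter (51 mm at the foot), about 40 g. Open at the top, hollow, thin plastic walls 3 mm thick, 64 mm tall, standing upright on the bench. This point is its centre, half-way up (32 mm above its foot); z is up. There are two such pots, exactly alike.
- slim_centre (a point): Slim round terracotta-brown plastic plant pot, 36 mm in diameter (33 mm at the foot), the only narrow one, about 30 g. Open at the top, hollow, thin plastic walls 3 mm thick, 64 mm tall, standing upright on the bench. This point is its centre, half-way up (32 mm above its foot); z is up.
- tray_square: Black carrying tray fixed to the bench, 190 mm long (its x), 95 mm wide (its y), 10 mm high; origin at the centre of its underside, z up. Two square openings 66 x 66 mm, sides parallel to the tray's, centred at x = -45 mm and x = +45 mm, y = 0, each 7 mm deep, with a pale grey felt floor 3 mm above the bench. A pot seated in one has its centre 35 mm above the tray's underside and stands 57 mm proud of the tray's top.
- tray_round: Black carrying tray fixed to the bench, 190 mm long (its x), 95 mm wide (its y), 10 mm high; origin at the centre of its underside, z up. Two large round openings 70 mm in diameter, centred at x = -45 mm and x = +45 mm, y = 0, each 7 mm deep, with a pale grey felt floor 3 mm above the bench. A pot seated in one has its centre 35 mm above the tray's underside and stands 57 mm proud of the tray's top.
- tray_slim: Black carrying tray fixed to the bench, 190 mm long (its x), 95 mm wide (its y), 10 mm high; origin at the centre of its underside, z up. Two small round openings 52 mm in diameter, centred at x = -45 mm and x = +45 mm, y = 0, each 7 mm deep, with a pale grey felt floor 3 mm above the bench. A pot seated in one has its centre 35 mm above the tray's underside and stands 57 mm proud of the tray's top.
- bottle: Bystander: clear plastic water bottle with a blue cap, loose, 64 mm in diameter, 160 mm tall, upright; origin at the centre of its underside. Not to be moved.
- label_box: Bystander: open cardboard box of white plant labels, loose, 90 mm (its x) by 70 mm (its y), 55 mm tall, labels standing up to about 85 mm; origin at the centre of its underside. Not to be moved.

How it is judged:
By the outcome, as a careful person would: the job done as asked, in the order asked, and still so for the second after the job is handed in, with the robot touching nothing.
It also fails if it takes over 122 s, if anything falls off the work surface, if the arm or the gripper's body presses on something with over 40 N, if the wrist force passes 120 N, or if a joint passes its speed limit or range.

### The arm

A 7-joint arm with a two-finger parallel gripper is mounted at the origin on the work surface. World frame = base frame: x ahead of the robot, y to its left, z up, the work surface at z = 0. Lengths are in m, angles in rad, forces in N, time in s.
With the tool pointing down it reaches from about 0.425 to 1.025 m from the base axis. Payload 3.6 kg.
Tool frame: the origin (TCP) lies on the mounting face of the last link; the fingertips stand 173 mm ahead of it and the grasp point (between the pads) lies 155 mm ahead of it (r.finger_overhang is the distance from the TCP to the fingertips, in m); z points along the fingers, y is the line along which they close (so a half turn about z gives the same grasp; the last joint's range is limited). The gripper opens to 85 mm and grips with 20 to 120 N. Pads are 22 mm wide; open, the fingers measure 114 mm over their backs; the gripper's body (76 mm by 85 mm) begins 54 mm behind the grasp point. The pads swing forward as they close: fully open they stand 13 mm farther back than shut.
Start: joints at [-0.093, 0.591, 0.048, 1.609, -0.033, 0.943, -0.034], TCP at [0.725, 0, 0.405] pointing down, gripper open.
Joint ranges: [-2.69, 2.69], [-0.47, 2.24], [-1.27, 1.36], [0.19, 2.51], [-1.53, 4.68], [0.08, 2.07], [-3.09, 3.09]. Speed limits (rad/s): [2.57, 2.57, 3.14, 3.14, 3.14, 3.14, 3.14].

### API

Orientations are given as a rotation vector (axis times angle).
In Python, from rig import r, cams gives the robot as it stands. The module is installed in compiled form; this text tells all that it offers.
- The arm moves only by the tool move_arm, never from a script. Its argument "targets" is a list of rows, each a list of 6 numbers: the shift along the world's x, y, z in m, then the turn, a rotation vector about the world's x, y, z in degrees. A call has 1 to 12 rows; each row shifts and turns the commanded pose from where the row before left it; what a row does not reach is not made up. A row lasts 1/8 s, in which the tool goes at most 62.5 mm and 10.7 degrees, less where a joint would pass 70% of its speed; a pose out of reach is approached as far as the arm can. A call is refused whole if a number of a shift passes 0.0625 or a number of a turn 10.7, either way. A call with a gripper value outside its range is refused whole. "jaw" is the finger opening in m, from 0 to 0.0854, set as the call begins (left out, the last holds). The fingers move at their own pace and stop on an object; "force" is the grip in N (left out, the last holds). Time passes only in rows, so rows that do not move let the fingers close. It gives the time, the measured TCP pose, the force, the opening and the grip force at its end, in the units of the state.
- r.get_state(): the state, without advancing time (a new reading comes with each control period).
- cams.camera(name): name is "scene" or "side" or "wrist"; returns a dict with "img" (384x512x3 uint8, blue, green, red), "depth" (384x512 float32, m along the optical axis (not along the pixel's ray), 0 where there is no reading), "fov_y" (degrees; the focal length in pixels is half the picture's height over the tangent of half this angle, whatever the lens; pixels are square), "cx", "cy" (the principal point, pixels), "extrinsics" (4x4, takes a point from world to camera coordinates); the wrist camera has in their place "tool_from_camera" (4x4, takes a point from camera to tool coordinates, whose origin is the TCP and whose axes are the flange's). Camera axes: x right, y up, looking along -z (the intrinsics and any distortion apply to the point x, -y, -z); pixel columns grow to the right and rows downward; lengths in m; the calibration is good to about 2 mm. A picture is of the moment at which its call begins: read the wrist's pose just before it.
- r.finish_job(): hands the job in; it is judged then, once.
The state is a dict: "t": time; "joint_positions": joint angles; "joint_vel": joint speeds; "joint_efforts": joint torques, N m; "ee_pos": TCP position; "tool_rot": TCP orientation; "force": force on the tool from outside, world axes, zero at the start; "ft_torque": the same for the moment, N m; "opening": finger opening in m; "gripper_force": force on a finger pad.
Only numpy, scipy, OpenCV 4.12 (cv2) and the standard library are available. Lean on these libraries where they do the work, as an engineer would, in place of code of your own. Each camera call takes 0.05 s, during which the arm holds its last target. There are 200 camera calls.

## Working session

There is one attempt and no reset: what is moved stays moved. The work goes in short steps, Python scripts to look and compute and a tool call to move; the robot and the scene stay as the last step left them, time stands still between calls to the robot, and variables do not carry over. Pictures are saved under pics/ and viewed, at most 14 in all, crops included, and the job is handed in when it is done.

Besides the shell and the picture viewer there is one more tool, called after "Emit:" as name([rows], argument=value, ...), one row to a line, values as JSON. move_arm: Moves the arm, as the interface text tells. Its arguments: {"type":"object","properties":{"targets":{"type":"array"},"jaw":{"type":"number"},"force":{"type":"number"}},"required":["targets"]}

```bash
mkdir -p pics
cat > h.py <<'E'
import numpy as np, cv2
from rig import r, cams
from scipy.spatial.transform import Rotation as R
def world(c,ee=None):
    h,w=c["depth"].shape; f=h/2/np.tan(np.radians(c["fov_y"])/2)
    u,v=np.meshgrid(np.arange(w),np.arange(h)); d=c["depth"]
    P=np.stack([(u-c["cx"])/f*d,-(v-c["cy"])/f*d,-d,np.ones_like(d)],-1)
    if "extrinsics" in c: M=np.linalg.inv(c["extrinsics"])
    else:
        T=np.eye(4);T[:3,:3]=R.from_rotvec(ee["tool_rot"]).as_matrix();T[:3,3]=ee["ee_pos"];M=T@c["tool_from_camera"]
    W=(P@M.T)[...,:3]; W[d==0]=np.nan
    return W
E
python3 - <<'E'
from h import *
s=r.get_state();print(s)
for n in("scene","side","wrist"):
    c=cams.camera(n);cv2.imwrite(f"pics/{n}0.png",c["img"]);print(n,c["fov_y"],c["cx"],c["cy"],[k for k in c]);
    W=world(c,s);np.save(f"{n}0.npy",W);print(c.get("extrinsics",c.get("tool_from_camera")))
ims=[cv2.imread(f"pics/{n}0.png") for n in("scene","side")]
E
```

```text
{'t': 0.0, 'joint_positions': array([-0.09347829,  0.59212251,  0.04829473,  1.60985914, -0.03329422,
        0.94271857, -0.03367858]), 'joint_vel': array([ 0.00125525, -0.00058033, -0.0009172 , -0.00221219, -0.00106432,
        0.00104523, -0.00083945]), 'joint_efforts': array([ 3.78132427e-04, -5.48684978e+01,  1.54672019e+00, -1.98121297e+01,
        9.43630905e-03,  8.90732801e-03, -1.16924070e-05]), 'ee_pos': array([7.24545842e-01, 1.41042434e-05, 4.03524142e-01]), 'tool_rot': array([-2.22026022, -2.22045319,  0.0026984 ]), 'force': array([1.44207064, 0.02117646, 0.74421212]), 'ft_torque': array([ 0.02459356, -0.00360413, -0.00405043]), 'gripper_force': 0.0, 'opening': 0.08533737764216989}
scene 53.42017796890196 258.8409504869252 193.57619260495946 ['img', 'depth', 'fov_y', 'cx', 'cy', 'extrinsics']
[[ 0.7580645   0.6521331  -0.00778677 -0.43790009]
 [-0.37954039  0.45083892  0.8078944   0.19284224]
 [ 0.53036526 -0.60948067  0.58927583 -1.39298595]
 [ 0.          0.          0.          1.        ]]
side 56.686646348059625 254.63902485204633 190.07839919220592 ['img', 'depth', 'fov_y', 'cx', 'cy', 'extrinsics']
[[ 0.95810502 -0.28604474 -0.01460035 -0.54476921]
 [ 0.16094866  0.49552947  0.8535491  -0.14369417]
 [-0.23691833 -0.82013959  0.52080779 -0.74757659]
 [ 0.          0.          0.          1.        ]]
wrist 66.41581940285786 253.71487577203231 194.47275761294063 ['img', 'depth', 'fov_y', 'cx', 'cy', 'tool_from_camera']
[[ 9.44028350e-04  9.50226097e-01  3.11559744e-01  7.97898296e-02]
 [ 9.99999371e-01 -1.08554766e-03  2.80806359e-04 -8.98974519e-04]
 [ 6.05042480e-04  3.11559283e-01 -9.50226524e-01  3.13821378e-02]
 [ 0.00000000e+00  0.00000000e+00  0.00000000e+00  1.00000000e+00]]
```

View pics/scene0.png

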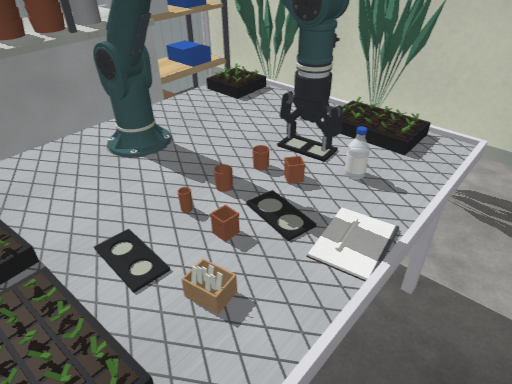

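View pics/side0.png

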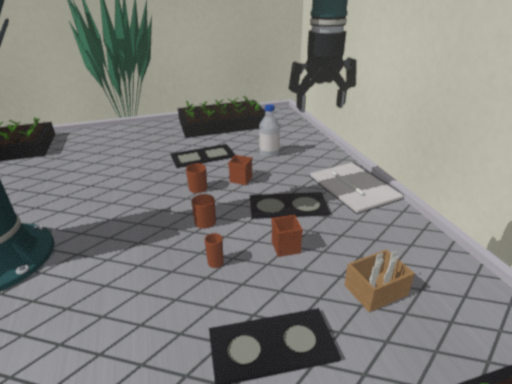

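View pics/wrist0.png

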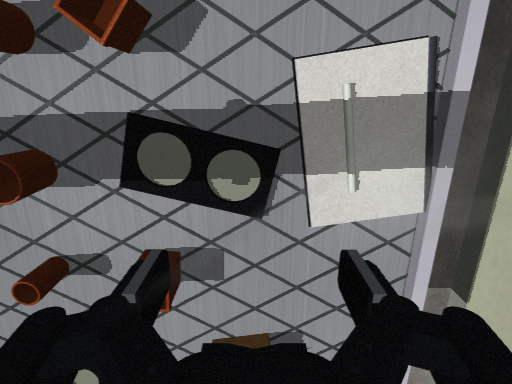

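The scene view shows the square tray at (307,147), a round tray at (280,213) and another at (131,258). The pots are at (185,200), (225,225), (224,178), (261,158) and (294,170), the bottle at (357,158) and the label box at (210,285).

Run:
```python
from h import *
for n in("scene","side"):
    W=np.load(n+"0.npy");im=cv2.imread(f"pics/{n}0.png");b,g,rr=[im[...,i].astype(int) for i in range(3)]
    z=W[...,2]; inb=(W[...,0]>.3)&(W[...,0]<1.2)&(abs(W[...,1])<.5)
    red=(rr>1.8*g)&(rr>1.5*b)&(rr>60)&inb
    print(n,"POTS")
    k,l,st,_=cv2.connectedComponentsWithStats(red.astype(np.uint8))
    for i in range(1,k):
        if st[i,4]<100: continue
        m=(l==i)&(z>.058)&(z<.07); p=W[m]
        if len(p)<8: continue
        c,rad=cv2.minEnclosingCircle(p[:,:2].astype(np.float32)*1000); ra=cv2.minAreaRect(p[:,:2].astype(np.float32)*1000)
        print(st[i,:4],len(p),"circ",np.round(c),round(rad*2),"rect",np.round(ra[0]),np.round(ra[1]),round(ra[2]),"zmax",np.nanmax(z[l==i]).round(3))
    print("TRAYS")
    dark=((im.max(2)<45)&inb&(z<.03)&(z>-.01)).astype(np.uint8)
    dark=cv2.morphologyEx(dark,cv2.MORPH_OPEN,np.ones((2,2)))
    cs,_=cv2.findContours(dark,cv2.RETR_CCOMP,cv2.CHAIN_APPROX_NONE)
    for c in cs:
        if cv2.contourArea(c)<80: continue
        m=np.zeros(z.shape,np.uint8);cv2.drawContours(m,[c],-1,1,-1)
        p=W[(m>0)&~np.isnan(z)];p=p[np.abs(p[:,2]-.005)<.012]
        if len(p)<30: continue
        ra=cv2.minAreaRect(p[:,:2].astype(np.float32)*1000)
        print(cv2.boundingRect(c),"rect",np.round(ra[0]),np.round(ra[1]),round(ra[2]),"z",np.median(p[:,2]).round(4),"area",cv2.contourArea(c))
    print("OBST")
    for nm,(x0,x1,y0,y1) in {"bottle":(335,380,120,185) ,"box":(180,240,260,312)}.items():
        if n=="side": x0,x1,y0,y1={"bottle":(255,285,100,160),"box":(342,415,245,310)}[nm]
        p=W[y0:y1,x0:x1].reshape(-1,3);p=p[(p[:,2]>.02)&(p[:,2]<.17)&(p[:,0]<1.3)]
        ra=cv2.minAreaRect(p[:,:2].astype(np.float32)*1000);print(nm,np.round(ra[0]),np.round(ra[1]),round(ra[2]),p[:,2].max(),np.percentile(p,[2,98],axis=0).round(3).tolist())
```

```text
scene POTS
TRAYS
(134, 269, 37, 24) rect [ 583. -371.] [94.  7.] 85 z 0.0014 area 88.5
(248, 193, 69, 49) rect [660.  -4.] [100. 188.] 77 z 0.0077 area 1557.5
(277, 214, 29, 19) rect [703. -18.] [77. 81.] 73 z 0.0038 area 392.0
(257, 198, 28, 17) rect [615.   3.] [75. 81.] 67 z 0.0036 area 330.0
(279, 139, 59, 23) rect [504. 353.] [187. 111.] 6 z 0.0059 area 255.5
OBST
bottle [665. 437.] [133. 339.] 33 0.16132803382421612 [[0.542, 0.274, 0.022], [0.74, 0.583, 0.159]]
box [ 708. -313.] [92. 72.] 9 0.0822677893023519 [[0.664, -0.352, 0.022], [0.756, -0.276, 0.079]]
side POTS
TRAYS
(212, 312, 129, 72) rect [ 491. -369.] [ 92. 190.] 85 z 0.0092 area 6271.5
(226, 332, 38, 35) rect [ 443. -364.] [56. 57.] 38 z 0.0034 area 900.0
(282, 322, 38, 33) rect [ 533. -372.] [56. 57.] 14 z 0.0036 area 837.0
(252, 194, 76, 24) rect [654. -10.] [ 92. 184.] 76 z 0.0084 area 996.0
(256, 198, 31, 18) rect [611.  -1.] [82. 75.] 70 z 0.0032 area 386.0
OBST
bottle [747. 471.] [411.  65.] 77 0.16031929634131137 [[0.676, 0.272, 0.022], [0.769, 0.588, 0.158]]
box [ 708. -313.] [93. 72.] 9 0.08065291761588783 [[0.659, -0.354, 0.022], [0.753, -0.277, 0.079]]
```

Run:
```python
from h import *
for n in("scene","side"):
    W=np.load(n+"0.npy");im=cv2.imread(f"pics/{n}0.png");b,g,rr=[im[...,i].astype(int) for i in range(3)]
    z=W[...,2]; inb=(W[...,0]>.3)&(W[...,0]<1.2)&(abs(W[...,1])<.5)
    print(n,"POTS")
    red=(rr-np.maximum(g,b)>15)&inb&(z>-.01)
    k,l,st,_=cv2.connectedComponentsWithStats(red.astype(np.uint8))
    for i in range(1,k):
        if st[i,4]<100: continue
        p=W[l==i];zm=np.percentile(p[:,2],98); q=p[p[:,2]>.052]
        if len(q)<8: print(st[i],zm);continue
        c,rad=cv2.minEnclosingCircle(q[:,:2].astype(np.float32)*1000); ra=cv2.minAreaRect(q[:,:2].astype(np.float32)*1000)
        print(st[i,:4],len(q),"circ",np.round(c),round(rad*2),"rect",np.round(ra[0]),np.round(ra[1]),round(ra[2]),"zmax",zm.round(3))
    print("FELT")
    fm=(im.max(2)>70)&(im.min(2)>60)&inb&(z<.02)
    k,l,st,_=cv2.connectedComponentsWithStats(fm.astype(np.uint8),connectivity=4)
    for i in range(1,k):
        if not 80<st[i,4]<2000: continue
        p=W[l==i];ra=cv2.minAreaRect(p[:,:2].astype(np.float32)*1000)
        if 40<min(ra[1]) and max(ra[1])<85: print(st[i],np.round(ra[0]),np.round(ra[1]),round(ra[2]),np.median(p[:,2]).round(4))
    x0,x1,y0,y1=(335,380,140,185) if n=="scene" else (255,285,120,160)
    p=W[y0:y1,x0:x1].reshape(-1,3);p=p[(p[:,2]>.03)&(p[:,2]<.11)]
    h,xe,ye=np.histogram2d(p[:,0],p[:,1],bins=[np.arange(.4,1,.02),np.arange(.2,.62,.02)])
    print("bottle",[(xe[a].round(2),ye[b].round(2),int(h[a,b])) for a,b in np.argwhere(h>20)])
```

```text
scene POTS
[252 145  18  25] 116 circ [451. 154.] 59 rect [451. 153.] [51. 58.] 40 zmax 0.064
[284 155  22  29] 167 circ [576. 164.] 73 rect [576. 164.] [52. 59.] 54 zmax 0.064
[214 164  19  28] 138 circ [443.  -8.] 59 rect [443.  -7.] [52. 55.] 85 zmax 0.064
[177 187  16  26] 105 circ [ 440. -153.] 39 rect [ 439. -152.] [35. 35.] 73 zmax 0.065
[210 204  30  38] 249 circ [ 593. -150.] 71 rect [ 593. -151.] [54. 55.] 85 zmax 0.065
[182 259  55  55] 286 circ [ 709. -314.] 111 rect [ 708. -312.] [91. 72.] 9 zmax 0.056
FELT
[285 138  23  11 145] [454. 344.] [73. 73.] 9 0.003
[307 145  23  11 136] [543. 354.] [69. 75.] 7 0.0031
[258 199  24  13 258] [611.   8.] [65. 64.] 42 0.0031
[277 215  26  15 311] [699. -16.] [67. 66.] 38 0.0034
[111 242  22  14 219] [ 444. -360.] [51. 52.] 64 0.0034
[129 260  24  16 266] [ 533. -368.] [49. 53.] 78 0.0034
bottle [(np.float64(0.68), np.float64(0.26), 45), (np.float64(0.68), np.float64(0.28), 46), (np.float64(0.7), np.float64(0.26), 142), (np.float64(0.72), np.float64(0.26), 54), (np.float64(0.72), np.float64(0.28), 167), (np.float64(0.72), np.float64(
[... 423 characters left out ...]
403 circ [ 707. -315.] 112 rect [ 708. -313.] [92. 72.] 8 zmax 0.056
FELT
[205 148  23  10 166] [544. 352.] [63. 73.] 7 0.0024
[178 152  23  11 175] [453. 345.] [64. 74.] 6 0.0023
[293 198  27  13 282] [699. -17.] [66. 66.] 68 0.003
[257 199  27  13 259] [612.  11.] [59. 61.] 37 0.0027
[284 325  32  27 682] [ 534. -368.] [49. 51.] 56 0.0032
[228 335  33  29 734] [ 444. -361.] [49. 51.] 47 0.0031
bottle [(np.float64(0.66), np.float64(0.28), 38), (np.float64(0.66), np.float64(0.3), 36), (np.float64(0.68), np.float64(0.26), 81), (np.float64(0.68), np.float64(0.28), 110), (np.float64(0.7), np.float64(0.26), 141), (np.float64(0.72), np.float64(0.26), 32), (np.float64(0.72), np.float64(0.28), 58)]
```

The tray openings and pots agree across both cameras to within about 3 mm, and the sizes match. The back tray is the square one, the middle is large round and the near one is slim. I start with square b.

Emit:
move_arm([
  [-0.026,-0.03,-0.021,0,0,-0.9],
  [-0.026,-0.03,-0.021,0,0,-0.9],
  [-0.026,-0.03,-0.021,0,0,-0.9],
  [-0.026,-0.03,-0.021,0,0,-0.9],
  [-0.027,-0.031,-0.021,0,0,-0.9],
  [0,0,-0.04,0,0,0],
  [0,0,-0.04,0,0,0],
  [0,0,-0.02,0,0,0],
  [0,0,0,0,0,0],
  [0,0,0,0,0,0],
], jaw=0.085, force=30)

```text
t: 1.4
ee_pos: [0.5947, -0.1511, 0.2008]
tool_rot: [2.305, 2.132, 0.002]
force: [0.3, -0.8, 0.3]
opening: 0.0847
gripper_force: 0.0
```

Emit:
move_arm([
  [0,0,0,0,0,0],
  [0,0,0,0,0,0],
  [0,0,0,0,0,0],
  [0,0,0,0,0,0],
  [0,0,0,0,0,0],
  [0,0,0,0,0,0],
  [0,0,0.02,0,0,0],
  [0,0,0.04,0,0,0],
  [0,0,0.04,0,0,0],
  [0,0,0,0,0,0],
], jaw=0.03)

```text
t: 2.65
ee_pos: [0.5953, -0.1514, 0.304]
tool_rot: [2.302, 2.128, 0.007]
force: [0.1, -0.6, 0.3]
opening: 0.0492
gripper_force: 32.1
```

Emit:
move_arm([
  [-0.004,0.032,0,0,0,0.9],
  [-0.005,0.048,0,0,0,0.9],
  [-0.005,0.048,0,0,0,0.9],
  [-0.005,0.048,0,0,0,0.9],
  [-0.005,0.048,0,0,0,0.9],
  [-0.005,0.048,0,0,0,0.9],
  [-0.005,0.048,0,0,0,0.9],
  [-0.005,0.048,0,0,0,0.9],
  [-0.005,0.048,0,0,0,0.9],
  [-0.005,0.048,0,0,0,0.9],
  [-0.003,0.04,0,0,0,0.9],
  [0,0,0,0,0,0],
])

```text
t: 4.15
ee_pos: [0.5399, 0.3581, 0.2992]
tool_rot: [-2.104, -2.329, -0.002]
force: [-0.2, -0.3, -0.6]
opening: 0.0495
gripper_force: 32.1
```

Run:
```python
from h import *
s=r.get_state();print(s['ee_pos'],s['opening'])
out=[]
for n,(a,b,c,d) in {"side":(100,228,120,291),"scene":(90,218,230,401)}.items():
    cm=cams.camera(n);W=world(cm);im=cm["img"];np.save(n+"1.npy",W)
    red=(im[...,2].astype(int)-im[...,:2].max(2)>15)
    p=W[red];p=p[(abs(p[:,0]-.5435)<.06)&(abs(p[:,1]-.3525)<.06)]
    print(n,len(p),np.percentile(p,[1,50,99],axis=0).round(3).tolist())
    out.append(cv2.resize(im[a:b,c:d],None,fx=3,fy=3)[:300,:400])
    z=W[...,2];fm=(im.max(2)>70)&(im.min(2)>60)&(abs(W[...,0]-.5)<.2)&(abs(W[...,1]-.36)<.1)&(z<.02)
w=cams.camera("wrist");cv2.imwrite("pics/w1.png",w["img"]);
```

```text
[0.53993729 0.3580722  0.29919329] 0.04946839703903608
side 472 [[0.512, 0.306, -0.001], [0.54, 0.334, 0.134], [0.583, 0.384, 0.162]]
scene 410 [[0.516, 0.325, 0.098], [0.545, 0.333, 0.138], [0.569, 0.38, 0.164]]
```

View pics/w1.png

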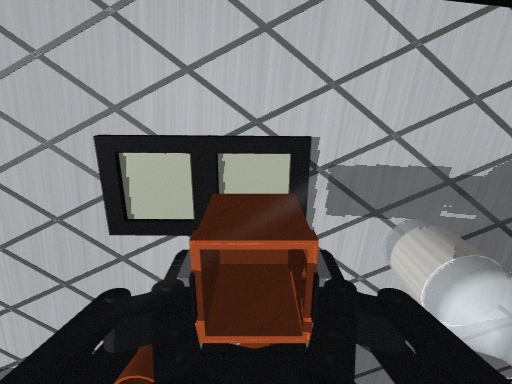

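The wrist view shows the pot held square, with the tray edges parallel to it and the square openings at (157,186) and (254,180). I'll check the offset numerically.

Run:
```python
from h import *
s=r.get_state();w=cams.camera("wrist");W=world(w,s);z=W[...,2];im=w["img"]
def box(p):
    ra=cv2.minAreaRect((p[:,:2]*1000).astype(np.float32));return np.round(ra[0],1),np.round(ra[1]),round(ra[2],1)
d=(im.max(2)<45)&(z<.02)&(z>.006)&(abs(W[...,0]-.5)<.13)&(abs(W[...,1]-.36)<.1);print("tray partial",d.sum(),box(W[d]))
f=(abs(z-.003)<.005);f[:, :118]=0;f[:,197:]=0;f[:148]=0;f[224:]=0;f&=im.min(2)>90
print("felt",f.sum(),box(W[f]))
red=(im[...,2].astype(int)-im[...,:2].max(2)>15)&(z>.15)&(z<.175);print("rim",box(W[red]),np.median(z[red]))
for n in("side","scene"):
    c=cams.camera(n);V=world(c);i2=c["img"];rd=(i2[...,2].astype(int)-i2[...,:2].max(2)>15)&(V[...,2]>.152)&(abs(V[...,0]-.54)<.07)&(abs(V[...,1]-.355)<.07);print(n,rd.sum(),box(V[rd]))
```

```text
tray partial 8449 (array([494.8, 349.1]), array([190.,  95.]), 5.1)
felt 4167 (array([451.6, 344.3]), array([63., 65.]), 5.1)
rim (array([541.1, 351.4]), array([57., 53.]), 5.9) 0.1606844482323817
side 123 (array([545.8, 349.2]), array([60., 54.]), 88.0)
scene 114 (array([543.5, 349.6]), array([57., 56.]), 4.2)
```

Emit:
move_arm([
  [-0.001,0.002,-0.02,0,0,0],
  [0,0,-0.03,0,0,0],
  [0,0,-0.025,0,0,0],
  [0,0,-0.01,0,0,0],
  [0,0,-0.005,0,0,0],
  [0,0,-0.004,0,0,0],
  [0,0,0,0,0,0],
  [0,0,0,0,0,0],
])

```text
t: 5.45
ee_pos: [0.5412, 0.3551, 0.2064]
tool_rot: [2.114, 2.323, 0.002]
force: [-0.0, -0.3, -0.4]
opening: 0.0497
gripper_force: 32.1
```

Emit:
move_arm([
  [0,0,-0.003,0,0,0],
  [0,0,0,0,0,0],
])

```text
t: 5.7
ee_pos: [0.5414, 0.3554, 0.2039]
tool_rot: [2.114, 2.323, 0.003]
force: [-0.4, 0.6, 4.8]
opening: 0.0498
gripper_force: 32.7
```

Run:
```python
from h import *
print(r.get_state()['force'],r.get_state()['ee_pos'])
o=[]
for n,(y,x) in {"side":(100,150),"scene":(80,230)}.items():
    o.append(cv2.resize(cams.camera(n)["img"][y:y+100,x:x+130],None,fx=3,fy=3))
cv2.imwrite("pics/p2.png",np.hstack(o))
```

```text
[-0.44762757  0.62670523  4.84298917] [0.5414408  0.35535803 0.20386563]
```

View pics/p2.png

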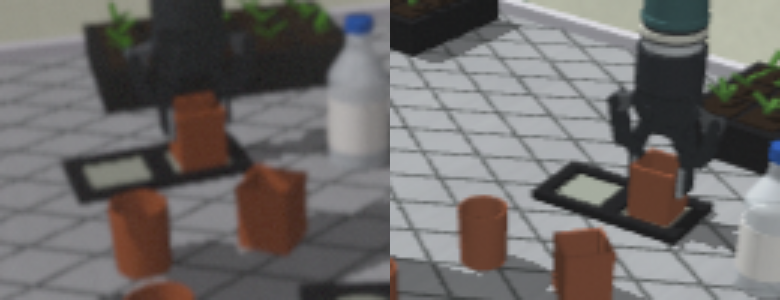

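The pot bottomed out at the expected height (4.8 N, z 3 mm above the bench pick height) and sits inside the right-hand opening. I'll release it and fetch square a.

Emit:
move_arm([
  [0,0,0,0,0,0],
  [0,0,0,0,0,0],
  [0,0,0,0,0,0],
  [0,0,0.03,0,0,0],
  [0,0,0.05,0,0,0],
  [0,0,0.02,0,0,0],
  [0.007,-0.038,0,0,0,-8.5],
  [0.007,-0.038,0,0,0,-8.5],
  [0.007,-0.038,0,0,0,-8.5],
  [0.007,-0.038,0,0,0,-8.5],
  [0.007,-0.039,0,0,0,-8.4],
  [0,0,0,0,0,0],
], jaw=0.075)

```text
t: 7.3
ee_pos: [0.5763, 0.1596, 0.3023]
tool_rot: [2.814, 1.391, -0.003]
force: [0.3, 0.5, -1.0]
opening: 0.0747
gripper_force: 0.0
```

Emit:
move_arm([
  [0,0,-0.03,0,0,0],
  [0,0,-0.04,0,0,0],
  [0,0,-0.025,0,0,0],
  [0,0,-0.008,0,0,0],
  [0,0,0,0,0,0],
  [0,0,0,0,0,0],
], jaw=0.085)

```text
t: 8.05
ee_pos: [0.5765, 0.1644, 0.2007]
tool_rot: [2.811, 1.403, 0.003]
force: [0.1, 0.3, -0.3]
opening: 0.0847
gripper_force: 0.0
```

Emit:
move_arm([
  [0,0,0,0,0,0],
  [0,0,0,0,0,0],
  [0,0,0,0,0,0],
  [0,0,0,0,0,0],
  [0,0,0,0,0,0],
  [0,0,0,0,0,0],
  [0,0,0.02,0,0,0],
  [0,0,0.04,0,0,0],
  [0,0,0.04,0,0,0],
  [0,0,0,0,0,0],
], jaw=0.03)

```text
t: 9.3
ee_pos: [0.5773, 0.1641, 0.3037]
tool_rot: [2.811, 1.401, 0.012]
force: [-0.5, 1.1, -0.6]
opening: 0.0498
gripper_force: 31.4
```

Emit:
move_arm([
  [-0.024,0.036,0,0,0,8.4],
  [-0.025,0.036,0,0,0,8.4],
  [-0.025,0.036,0,0,0,8.4],
  [-0.025,0.036,0,0,0,8.4],
  [-0.0245,0.037,0,0,0,8.6],
  [0,0,0,0,0,0],
  [0,0,0,0,0,0],
  [0,0,-0.03,0,0,0],
  [0,0,-0.03,0,0,0],
  [0,0,0,0,0,0],
  [0,0,0,0,0,0],
])

```text
t: 10.68
ee_pos: [0.4534, 0.3442, 0.2403]
tool_rot: [2.12, 2.317, 0.001]
force: [0.3, 0.6, -1.0]
opening: 0.0498
gripper_force: 31.4
```

Run:
```python
from h import *
o=[]
for n,(y,x) in {"side":(100,150),"scene":(80,230)}.items():
    c=cams.camera(n);V=world(c);i2=c["img"]
    o.append(cv2.resize(i2[y:y+100,x:x+130],None,fx=3,fy=3))
    rd=(i2[...,2].astype(int)-i2[...,:2].max(2)>15)&(V[...,2]>.09)&(abs(V[...,0]-.45)<.08)&(abs(V[...,1]-.345)<.08);ra=cv2.minAreaRect((V[rd][:,:2]*1000).astype(np.float32));print(n,rd.sum(),ra)
cv2.imwrite("pics/p3.png",np.hstack(o))
```

```text
side 156 ((454.685546875, 341.9188232421875), (55.80903625488281, 56.455528259277344), 6.0489325523376465)
scene 121 ((455.03857421875, 341.3636474609375), (57.937015533447266, 56.9129524230957), 87.14994812011719)
```

View pics/p3.png

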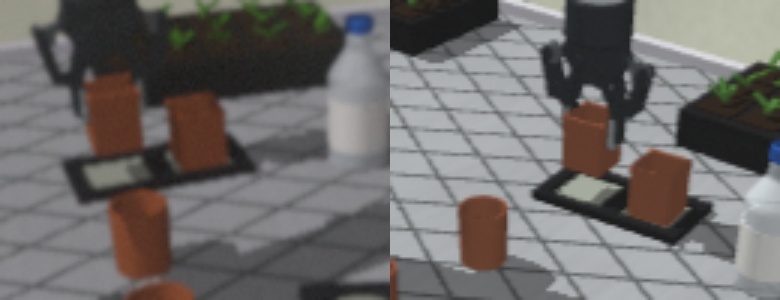

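The first square pot stands seated on its own. The second hovers over the left opening; I shift it 2.5 mm in y and lower it.

Emit:
move_arm([
  [-0.001,0.0025,-0.01,0,0,0],
  [0,0,-0.015,0,0,0],
  [0,0,-0.007,0,0,0],
  [0,0,-0.003,0,0,0],
  [0,0,-0.002,0,0,0],
  [0,0,0,0,0,0],
])

```text
t: 11.52
ee_pos: [0.4512, 0.3472, 0.2035]
tool_rot: [-2.118, -2.32, 0.002]
force: [-2.7, -1.0, 7.5]
opening: 0.0498
gripper_force: 32.1
```

Emit:
move_arm([
  [0,0,0,0,0,0],
  [0,0,0,0,0,0],
  [0,0,0,0,0,0],
  [0,0,0.02,0,0,0],
  [0,0,0.05,0,0,0],
  [0,0,0.027,0,0,0],
  [0,-0.038,0,0,0,0],
  [0,-0.039,0,0,0,0],
  [0,-0.039,0,0,0,0],
  [0,-0.039,0,0,0,0],
  [0,-0.038,0,0,0,0],
  [0,0,0,0,0,0],
], jaw=0.07)

```text
t: 13.02
ee_pos: [0.4512, 0.1511, 0.2996]
tool_rot: [2.125, 2.313, -0.004]
force: [0.6, 0.4, -0.5]
opening: 0.0698
gripper_force: 0.0
```

Run:
```python
from h import *
s=r.get_state();print(s['ee_pos'])
o=[]
for n,(y,x) in {"side":(100,150),"scene":(80,230)}.items():
    c=cams.camera(n);V=world(c);i2=c["img"]
    o.append(cv2.resize(i2[y:y+100,x:x+130],None,fx=3,fy=3))
    rd=(i2[...,2].astype(int)-i2[...,:2].max(2)>15)&(V[...,2]>.055)&(V[...,2]<.08)
    for cx,cy in((.454,.345),(.543,.353),(.448,.154),(.443,-.008)):
        m=rd&(abs(V[...,0]-cx)<.043)&(abs(V[...,1]-cy)<.06)
        if m.sum(): print(n,cv2.minAreaRect((V[m][:,:2]*1000).astype(np.float32)),V[m][:,2].max())
cv2.imwrite("pics/p4.png",np.hstack(o))
```

```text
[0.4511811  0.15105189 0.29959126]
side ((451.5269470214844, 343.9643249511719), (51.397117614746094, 56.018836975097656), 5.146481990814209) 0.06722906062019113
side ((551.5280151367188, 351.0334777832031), (65.2524185180664, 42.501461029052734), 72.57380676269531) 0.0680714138232128
side ((450.9436950683594, 151.99270629882812), (54.3964958190918, 50.04773712158203), 80.38478088378906) 0.06489548932869471
side ((442.7777404785156, -9.337646484375), (53.29462432861328, 52.399986267089844), 43.17329025268555) 0.06506789156963999
scene ((450.7239990234375, 347.0106506347656), (56.210357666015625, 57.12337112426758), 3.94282865524292) 0.06882648233918254
scene ((543.1185302734375, 355.54327392578125), (52.16981887817383, 58.31035232543945), 5.937113285064697) 0.06911894566749299
scene ((450.5646057128906, 153.95655822753906), (50.99213409423828, 57.904781341552734), 39.68166732788086) 0.06700294396492956
scene ((443.9530944824219, -7.004600524902344), (52.87022399902344, 52.504844665527344), 77.20404815673828) 0.06648139077398652
```

View pics/p4.png

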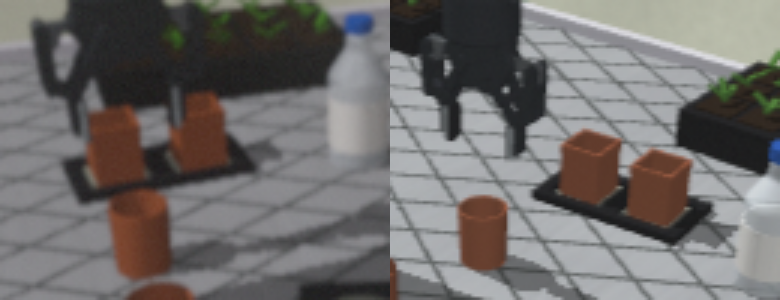

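Both square pots stand upright with their rims at 0.067 m, so they are seated. Next is round a at (451,153) mm.

Emit:
move_arm([
  [0,0,-0.03,0,0,0],
  [0,0,-0.04,0,0,0],
  [0,0,-0.022,0,0,0],
  [0,0,-0.008,0,0,0],
  [0,0,0,0,0,0],
], jaw=0.085)

```text
t: 13.75
ee_pos: [0.4516, 0.1555, 0.1995]
tool_rot: [-2.116, -2.321, -0.0]
force: [0.2, -0.4, 1.5]
opening: 0.0851
gripper_force: 0.0
```

Emit:
move_arm([
  [0,0,0,0,0,0],
  [0,0,0,0,0,0],
  [0,0,0,0,0,0],
  [0,0,0,0,0,0],
  [0,0,0,0,0,0],
  [0,0,0,0,0,0],
  [0,0,0.02,0,0,0],
  [0,0,0.04,0,0,0],
  [0,0,0.04,0,0,0],
  [0,0,0,0,0,0],
], jaw=0.03)

```text
t: 15.0
ee_pos: [0.4524, 0.1547, 0.3026]
tool_rot: [2.117, 2.317, 0.01]
force: [0.1, 0.3, -0.0]
opening: 0.0534
gripper_force: 31.8
```

Emit:
move_arm([
  [0.025,-0.017,0,0,0,0],
  [0.037,-0.025,0,0,0,0],
  [0.037,-0.026,0,0,0,0],
  [0.038,-0.026,0,0,0,0],
  [0.038,-0.026,0,0,0,0],
  [0.037,-0.026,0,0,0,0],
  [0.0375,-0.025,0,0,0,0],
  [0,0,0,0,0,0],
  [0,0,-0.03,0,0,0],
  [0,0,-0.03,0,0,0],
  [0,0,0,0,0,0],
  [0,0,0,0,0,0],
])

```text
t: 16.5
ee_pos: [0.7009, -0.016, 0.2399]
tool_rot: [-2.118, -2.32, -0.0]
force: [0.3, 0.4, -0.3]
opening: 0.0532
gripper_force: 31.8
```

```bash
cat > chk.py <<'E'
from h import *
import sys
cx,cy,z0=map(float,sys.argv[1:4]);name=sys.argv[4]
o=[]
for n in("side","scene"):
    c=cams.camera(n);V=world(c);i2=c["img"]
    rd=(i2[...,2].astype(int)-i2[...,:2].max(2)>15)&(V[...,2]>z0)&(abs(V[...,0]-cx)<.07)&(abs(V[...,1]-cy)<.07)
    if rd.sum()>5:
        print(n,rd.sum(),"rect",*[np.round(a,1) for a in cv2.minAreaRect((V[rd][:,:2]*1000).astype(np.float32))],"zmax",V[rd][:,2].max().round(4))
    E=c["extrinsics"];f=192/np.tan(np.radians(c["fov_y"])/2);q=E@[cx,cy,.06,1]
    x=int(c["cx"]-f*q[0]/q[2]);y=int(c["cy"]+f*q[1]/q[2]);x=min(max(x-65,0),382);y=min(max(y-50,0),284)
    o.append(cv2.resize(i2[y:y+100,x:x+130],None,fx=3,fy=3))
cv2.imwrite(f"pics/{name}.png",np.hstack(o))
E
python3 chk.py .7 -.017 .09 p5
```

```text
side 198 rect [705.2 -19.9] [55.  45.3] 65.0 zmax 0.1231
scene 176 rect [700.2 -19.6] [43.4 56.4] 37.7 zmax 0.136
```

View pics/p5.png

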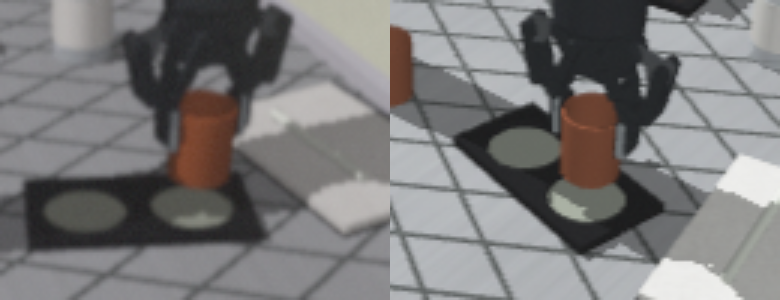

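The pot hangs upright above the right-hand large opening, within about 2 mm of its centre. I'll lower and release it, then move to round b.

Emit:
move_arm([
  [0,0,-0.01,0,0,0],
  [0,0,-0.015,0,0,0],
  [0,0,-0.007,0,0,0],
  [0,0,-0.003,0,0,0],
  [0,0,-0.002,0,0,0],
  [0,0,0,0,0,0],
])

```text
t: 17.35
ee_pos: [0.7005, -0.0166, 0.2039]
tool_rot: [-2.118, -2.318, 0.002]
force: [-3.5, 0.2, 8.7]
opening: 0.0532
gripper_force: 32.4
```

Emit:
move_arm([
  [0,0,0,0,0,0],
  [0,0,0,0,0,0],
  [0,0,0,0,0,0],
  [0,0,0.02,0,0,0],
  [0,0,0.05,0,0,0],
  [0,0,0.027,0,0,0],
  [0,0,0,0,0,0],
], jaw=0.075)

```text
t: 18.23
ee_pos: [0.7024, -0.0166, 0.304]
tool_rot: [2.115, 2.316, 0.008]
force: [-0.6, 0.9, 0.0]
opening: 0.075
gripper_force: 0.0
```

Emit:
move_arm([
  [-0.036,0.001,0,0,0,0],
  [-0.037,0.001,0,0,0,0],
  [-0.037,0.001,0,0,0,0],
  [-0.037,0.002,0,0,0,0],
  [-0.037,0.002,0,0,0,0],
  [-0.037,0.001,0,0,0,0],
  [-0.0355,0.001,0,0,0,0],
  [0,0,0,0,0,0],
  [0,0,-0.04,0,0,0],
  [0,0,-0.04,0,0,0],
  [0,0,-0.02,0,0,0],
  [0,0,0,0,0,0],
], jaw=0.085)

```text
t: 19.73
ee_pos: [0.4451, -0.0074, 0.1983]
tool_rot: [-2.117, -2.319, 0.002]
force: [0.4, -1.9, 0.6]
opening: 0.0854
gripper_force: 0.0
```

Emit:
move_arm([
  [0,0,0,0,0,0],
  [0,0,0,0,0,0],
  [0,0,0,0,0,0],
  [0,0,0,0,0,0],
  [0,0,0,0,0,0],
  [0,0,0,0,0,0],
  [0,0,0.02,0,0,0],
  [0,0,0.04,0,0,0],
  [0,0,0.04,0,0,0],
  [0,0,0,0,0,0],
], jaw=0.03)

```text
t: 20.98
ee_pos: [0.4452, -0.0075, 0.3023]
tool_rot: [2.115, 2.316, 0.008]
force: [0.7, 0.2, -0.0]
opening: 0.0519
gripper_force: 31.8
```

```bash
python3 chk.py .7 -.017 .052 p6;python3 chk.py .445 -.008 .15 p6b
```

```text
side 228 rect [699.1 -20.3] [54.5 50.7] 50.6 zmax 0.0679
scene 212 rect [700.6 -17.9] [52.5 54.7] 1.4 zmax 0.0686
side 317 rect [452.9  -9.3] [54.4 91.5] 87.8 zmax 0.2287
scene 118 rect [443.8 -14.5] [37.  61.2] 51.6 zmax 0.185
```

Emit:
move_arm([
  [0.028,0.002,0,0,0,0],
  [0.035,0.003,0,0,0,0],
  [0.036,0.003,0,0,0,0],
  [0.036,0.003,0,0,0,0],
  [0.0345,0.002,0,0,0,0],
  [0,0,0,0,0,0],
  [0,0,-0.03,0,0,0],
  [0,0,-0.03,0,0,0],
  [0,0,0,0,0,0],
  [0,0,0,0,0,0],
])

```text
t: 22.42
ee_pos: [0.6136, 0.0054, 0.2397]
tool_rot: [-2.118, -2.319, 0.001]
force: [0.3, 0.8, -0.4]
opening: 0.0518
gripper_force: 31.8
```

```bash
python3 chk.py .613 .005 .09 p7
```

```text
side 200 rect [617.6   3.8] [56.  47.3] 76.4 zmax 0.1215
scene 149 rect [615.9   4.8] [53.7 54.2] 10.0 zmax 0.2402
```

View pics/p7.png

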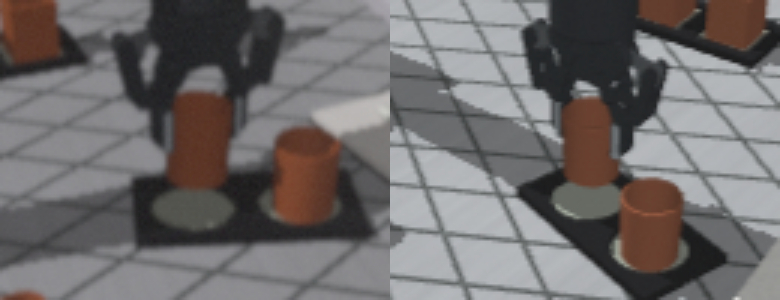

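In this view the held pot's mouth isn't visible, unlike the previous one, so it may be tilted. I'll check before lowering.

Run:
```python
from h import *
for n in("side","scene"):
    c=cams.camera(n);V=world(c);i2=c["img"]
    for nm,cx,cy,z0 in(("held",.6136,.0054,.03),("seated",.7,-.018,.0)):
        m=(i2[...,2].astype(int)-i2[...,:2].max(2)>15)&(V[...,2]>z0)&(abs(V[...,0]-cx)<.04)&(abs(V[...,1]-cy)<.045)
        p=V[m]
        for z in np.arange(z0,.15,.01):
            q=p[(p[:,2]>z)&(p[:,2]<z+.01)]
            if len(q)>8: print(n,nm,round(z,2),len(q),"x",*np.percentile(q[:,0],[3,97]).round(3),"y",*np.percentile(q[:,1],[3,97]).round(3))
w=cams.camera("wrist");i=w["img"];a=cams.camera("side");
cv2.imwrite("pics/w8.png",i)
```

```text
side held 0.04 65 x 0.589 0.632 y -0.02 -0.001
side held 0.05 71 x 0.589 0.632 y -0.021 0.002
side held 0.06 68 x 0.59 0.632 y -0.022 -0.002
side held 0.07 76 x 0.592 0.634 y -0.022 0.028
side held 0.08 119 x 0.592 0.637 y -0.021 0.03
side held 0.09 133 x 0.594 0.638 y -0.022 0.03
side held 0.1 77 x 0.594 0.64 y -0.021 0.03
side seated 0.0 46 x 0.674 0.713 y -0.045 -0.025
side seated 0.01 68 x 0.674 0.716 y -0.045 -0.016
side seated 0.02 67 x 0.673 0.718 y -0.045 -0.018
side seated 0.03 73 x 0.673 0.716 y -0.044 0.004
side seated 0.04 127 x 0.673 0.72 y -0.044 0.007
side seated 0.05 139 x 0.673 0.722 y -0.045 0.006
side seated 0.06 119 x 0.673 0.723 y -0.045 0.006
scene held 0.04 50 x 0.606 0.64 y -0.019 0.014
scene held 0.05 52 x 0.605 0.64 y -0.02 0.01
scene held 0.06 45 x 0.605 0.641 y -0.02 0.006
scene held 0.07 72 x 0.595 0.64 y -0.021 0.031
scene held 0.08 89 x 0.592 0.639 y -0.02 0.031
scene held 0.09 92 x 0.591 0.642 y -0.02 0.029
scene held 0.1 53 x 0.59 0.642 y -0.021 0.029
scene seated 0.0 39 x 0.663 0.725 y -0.042 -0.005
scene seated 0.01 56 x 0.689 0.726 y -0.044 -0.012
scene seated 0.02 49 x 0.688 0.725 y -0.044 -0.013
scene seated 0.03 89 x 0.678 0.726 y -0.043 0.005
scene seated 0.04 108 x 0.676 0.726 y -0.043 0.007
scene seated 0.05 116 x 0.676 0.726 y -0.043 0.007
scene seated 0.06 118 x 0.675 0.726 y -0.044 0.008
```

View pics/w8.png

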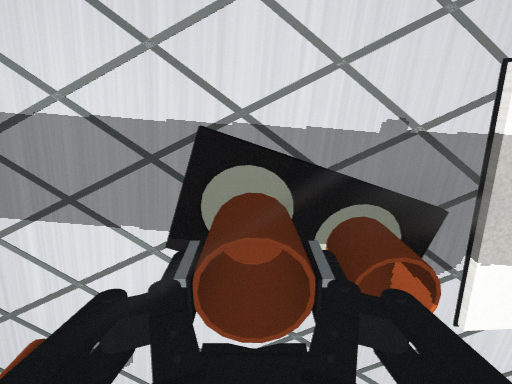

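The wrist view shows the held pot mouth up, almost upright; it leans about 4° along x and was only in shadow. The foot lies within the opening, so I lower it.

Emit:
move_arm([
  [0,0,-0.01,0,0,0],
  [0,0,-0.015,0,0,0],
  [0,0,-0.007,0,0,0],
  [0,0,-0.003,0,0,0],
  [0,0,-0.002,0,0,0],
  [0,0,0,0,0,0],
])

```text
t: 23.48
ee_pos: [0.6134, 0.0055, 0.2038]
tool_rot: [-2.117, -2.319, 0.002]
force: [-3.4, 0.4, 9.7]
opening: 0.052
gripper_force: 32.6
```

Emit:
move_arm([
  [0,0,0,0,0,0],
  [0,0,0,0,0,0],
  [0,0,0,0,0,0],
  [0,0,0.02,0,0,0],
  [0,0,0.05,0,0,0],
  [0,0,0.027,0,0,0],
  [0,0,0,0,0,0],
], jaw=0.07)

```text
t: 24.35
ee_pos: [0.6151, 0.0054, 0.3034]
tool_rot: [2.115, 2.316, 0.008]
force: [0.7, -0.2, -0.3]
opening: 0.0698
gripper_force: 0.0
```

```bash
python3 chk.py .613 .005 .052 p9
```

```text
side 285 rect [638.5  -1.7] [ 54.6 103.8] 76.2 zmax 0.068
scene 226 rect [635.6   2.8] [56.3 97.9] 82.0 zmax 0.2407
```

View pics/p9.png

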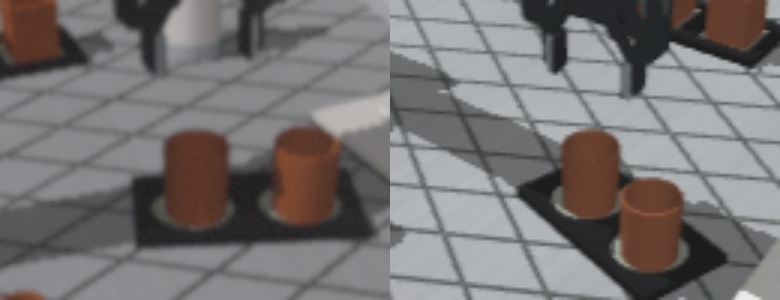

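Both round pots stand upright in their openings. The slim pot at (440,-153) is next.

Emit:
move_arm([
  [-0.028,-0.026,0,0,0,0],
  [-0.029,-0.026,0,0,0,0],
  [-0.029,-0.026,0,0,0,0],
  [-0.029,-0.027,0,0,0,0],
  [-0.029,-0.027,0,0,0,0],
  [-0.029,-0.026,0,0,0,0],
  [0,0,0,0,0,0],
  [0,0,-0.04,0,0,0],
  [0,0,-0.04,0,0,0],
  [0,0,-0.02,0,0,0],
  [0,0,0,0,0,0],
], jaw=0.08)

```text
t: 25.82
ee_pos: [0.441, -0.1516, 0.1979]
tool_rot: [-2.114, -2.319, 0.002]
force: [-0.0, -0.2, -0.0]
opening: 0.0799
gripper_force: 0.0
```

Emit:
move_arm([
  [0,0,0,0,0,0],
  [0,0,0,0,0,0],
  [0,0,0,0,0,0],
  [0,0,0,0,0,0],
  [0,0,0,0,0,0],
  [0,0,0,0,0,0],
  [0,0,0,0,0,0],
  [0,0,0.02,0,0,0],
  [0,0,0.04,0,0,0],
  [0,0,0.04,0,0,0],
  [0,0,0,0,0,0],
], jaw=0.02)

```text
t: 27.2
ee_pos: [0.4418, -0.1528, 0.3024]
tool_rot: [2.115, 2.315, 0.005]
force: [-0.5, 1.0, -0.2]
opening: 0.0353
gripper_force: 30.2
```

Emit:
move_arm([
  [0.001,-0.035,0,0,0,0],
  [0.001,-0.043,0,0,0,0],
  [0.001,-0.044,0,0,0,0],
  [0.001,-0.044,0,0,0,0],
  [0,-0.042,0,0,0,0],
  [0,0,0,0,0,0],
  [0,0,-0.03,0,0,0],
  [0,0,-0.03,0,0,0],
  [0,0,0,0,0,0],
  [0,0,0,0,0,0],
])

```text
t: 28.45
ee_pos: [0.4452, -0.3599, 0.2399]
tool_rot: [-2.117, -2.321, -0.0]
force: [0.2, 0.5, 1.2]
opening: 0.0352
gripper_force: 30.2
```

```bash
python3 chk.py .444 -.361 .085 p10
```

```text
side 443 rect [ 438.6 -360. ] [90.  36.7] 5.3 zmax 0.3576
scene 108 rect [ 436.7 -359.2] [ 29.6 119.3] 78.8 zmax 0.5271
```

View pics/p10.png

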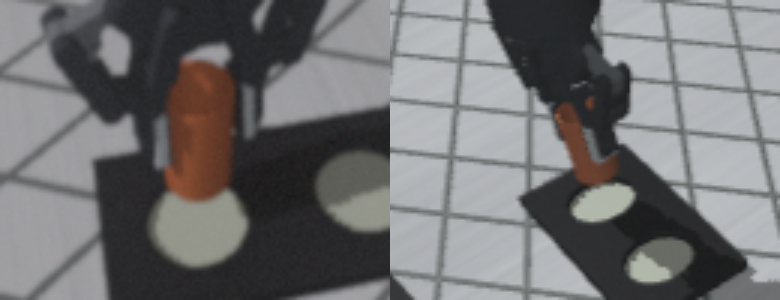

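The slim pot hangs upright over the left small opening, and its y agrees with the opening's. I'll lower and release it.

Emit:
move_arm([
  [0,0,-0.01,0,0,0],
  [0,0,-0.015,0,0,0],
  [0,0,-0.007,0,0,0],
  [0,0,-0.003,0,0,0],
  [0,0,-0.002,0,0,0],
  [0,0,0,0,0,0],
])

```text
t: 29.3
ee_pos: [0.4447, -0.3604, 0.2036]
tool_rot: [-2.118, -2.319, 0.001]
force: [-2.4, 1.0, 8.3]
opening: 0.0351
gripper_force: 30.8
```

Emit:
move_arm([
  [0,0,0,0,0,0],
  [0,0,0,0,0,0],
  [0,0,0,0,0,0],
  [0,0,0,0,0,0],
  [0,0,0.02,0,0,0],
  [0,0,0.05,0,0,0],
  [0,0,0.05,0,0,0],
  [0,0.03,0.03,0,0,0],
  [0,0.05,0,0,0,0],
  [0,0.05,0,0,0,0],
  [0,0,0,0,0,0],
  [0,0,0,0,0,0],
], jaw=0.07)

```text
t: 30.8
ee_pos: [0.4451, -0.2308, 0.3528]
tool_rot: [2.118, 2.32, -0.0]
force: [0.4, -0.7, 0.3]
opening: 0.07
gripper_force: 0.0
```

```bash
python3 chk.py .444 -.361 .058 p11; python3 chk.py .708 -.313 .02 q; python3 -c "
from h import *
cv2.imwrite('pics/end.png',cams.camera('side')['img'])
c=cams.camera('scene');a=cv2.imread('pics/scene0.png').astype(int);d=abs(c['img'].astype(int)-a).max(2)
print('bottle/box mean pixel change',d[135:175,347:368].mean(),d[262:310,185:236].mean())"
```

```text
side 275 rect [ 443.4 -360.1] [36.3 34. ] 73.7 zmax 0.0688
scene 110 rect [ 444.9 -358.6] [35.3 35.4] 30.6 zmax 0.0691
side 1715 rect [ 707.5 -313.9] [92.7 71.7] 8.7 zmax 0.0568
scene 1010 rect [ 708.7 -312.8] [91.3 73.4] 9.6 zmax 0.0572
bottle/box mean pixel change 1.7392857142857143 4.284722222222222
```

View pics/end.png

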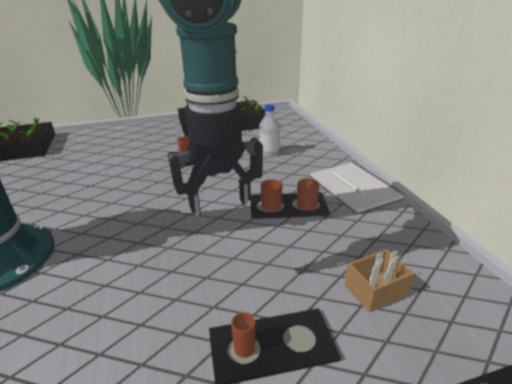

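The slim pot stands in its opening at (243,337) and both wide round pots are in theirs at (271,196) and (308,194). The bottle and box are unchanged, and the arm is clear of everything, so I hand in.

```bash
python3 -c "
from rig import r
print(r.finish_job())"
```

```text
the job is handed in; nothing more can be done
None
```

All five pots stand upright on the felt in their matching trays, released, with the bottle and label box where they were; the job was handed in at about 31 s, and no verdict came back.

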